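Reload the spring feeder and box the odd-size modules

TASK

Load every 90 mm battery module into the spring-loaded feeder, lying flat, pressing each one down against the spring until the two pawls snap in over it and keep it down. Lay the modules of any other length flat on the floor of the open box, not one on another, and put the loose lid on the box so that it sits fully down on the rim. Leave the round parts tin where it stands.

Things in the scene. Friction and masses are not known exactly. Their poses are not given: they have to be found in the camera images.
- module_1: grey moulded battery module lying flat, 90 mm long (its x), 40 wide (its y), 22 high, brass contacts at one end, ribs on top; origin at the centre of its underside, z up; 0.08 to 0.17 kg; belongs in the feeder; may be absent
- module_2: grey moulded battery module lying flat, 90 mm long (its x), 40 wide (its y), 22 high, brass contacts at one end, ribs on top; origin at the centre of its underside, z up; 0.08 to 0.17 kg; belongs in the feeder; may be absent
- module_3: grey moulded battery module lying flat, 90 mm long (its x), 40 wide (its y), 22 high, brass contacts at one end, ribs on top; origin at the centre of its underside, z up; 0.08 to 0.17 kg; belongs in the feeder; may be absent
- long_module: grey moulded battery module lying flat, 104 mm long (its x), 40 wide (its y), 22 high, brass contacts at one end, ribs on top; origin at the centre of its underside, z up; 0.08 to 0.17 kg; too long for the feeder, belongs in the box; may be absent
- short_module: grey moulded battery module lying flat, 74 mm long (its x), 40 wide (its y), 22 high, brass contacts at one end, ribs on top; origin at the centre of its underside, z up; 0.08 to 0.17 kg; too short for the pawls to hold, belongs in the box; may be absent
- feeder: spring feeder, fixed: base plate 136 x 74 x 8 mm, four aluminium corner guides (5 mm wall) round a column 94 mm long (its x) by 44 (its y), open at the top. Guides are straight up to 118 mm, flared to 128. Between them the long sides are open over the middle 60 mm: fingers holding a module across its width go down there. Origin: centre of underside, z up
- feeder_mouth (a point): on the column's axis, 92 mm above the desk, level with the flat undersides of the noses of two sprung pawls, 20 mm wide, one at each end; the noses reach to 40 mm from the axis, their ramps run up to 117 mm. A module set into the guides first rests on the ramps, underside 95 to 115 mm above the desk. Three modules fit, one on another
- follower (a joint): travel of the sprung plate under the modules (m), 0 (its top 2 mm below the noses) to 0.074; 0.020, 0.042, 0.064 with 1, 2, 3 latched. Spring 4.4 N + 1.1 N per 10 mm, pawls add 3 to 10 N. Press the middle of a module's top with shut fingers until it is 3 to 8 mm below the noses: they snap over it. Latched, the top module's underside is 70 mm above the desk; unlatched, it is pushed up again
- box: open black box fixed to the desk, 206 mm long (its x) by 110 (its y) by 41 high, walls and floor 5 mm, inside 196 x 100 x 36 deep; origin at the centre of its underside. The long and the short module fit end to end along its length
- lid: loose lid, 0.25 kg: plate 206 (its x) x 110 x 6 mm, under it a centring block 188 x 92 x 8 that drops into the box with 4 mm play each side, either way round; on top a bar handle 70 mm long (along x), 14 wide, 28 high. Origin: centre of the block's underside; plate 8 to 14 mm above it, handle 14 to 42. Starts on the desk; on the box its origin is 33 mm above the desk
- parts_tin: round white tin 67 mm across, 24 high, standing among the modules; origin at the centre of its underside
Things that resemble listed ones, but are neither listed nor needed, are in the scene too. What is shaped like the module_3 but green is not meant.

How it is judged (in metres and radians):
At the end, for the whole second after the job is handed in: 90 mm modules: in the feeder within 6 mm of its axis, level, underside below 75 mm over the desk (held by the pawls). Other modules: on the box floor (underside below 12 mm). Lid: on the box within 9 mm and 0.1 rad, level, its origin below 36 mm. All at rest (horizontal distance between each of module_1, module_2, module_3 and feeder below 0.006 m and z of each of module_1, module_2, module_3 in the frame of feeder below 0.075 m and angle between each of module_1, module_2, module_3's own z axis and vertical below 0.1 rad and linear speed of each of module_1, module_2, module_3, lid below 0.02 m/s and z of long_module in the frame of box between 0 and 0.012 m and x of long_module in the frame of box between -0.098 and 0.098 m and y of long_module in the frame of box between -0.05 and 0.05 m and z of short_module in the frame of box between 0 and 0.012 m and x of short_module in the frame of box between -0.098 and 0.098 m and y of short_module in the frame of box between -0.05 and 0.05 m and horizontal distance between lid and box below 0.009 m and z of lid in the frame of box below 0.036 m and angle between the x axis of lid and the x axis of box, either way round below 0.1 rad and angle between lid's own z axis and vertical below 0.04 rad); the robot touches nothing.
It fails at once if the parts tin was shoved aside by more than 5 cm (distance of parts_tin from where it was at the start of the episode above 0.05 m).
Of module_1, module_2, module_3 only 2 to 3 are there at a start; the rules pass over those that are not, and their reading is None.
Of long_module, short_module only 1 to 2 are there at a start; the rules pass over those that are not, and their reading is None.
At some moment in a run one of module_1, module_2, module_3, long_module, short_module, lid may be knocked a few centimetres aside while the robot is not near it.
It also fails if it takes over 210 s, if anything falls off the work surface, if the arm or the gripper's body presses on something with over 40 N, if the wrist force passes 120 N, or if a joint passes its speed limit or range.

ROBOT

A 6-joint arm with a two-finger parallel gripper is mounted at the origin on a cart in front of the work surface, level with it; the furniture and walls round the work are solid. World frame = base frame: x ahead of the robot, y to its left, z up, the work surface at z = 0. Lengths are in mm, angles in rad, forces in N, time in s.
With the tool pointing down it reaches from about 350 to 875 mm from the base axis. Payload 4.2 kg.
Tool frame: the origin (TCP) lies between the finger pads; the fingertips stand 8 mm ahead of it and the grasp point (between the pads) lies 11 mm behind it; z points along the fingers, y is the line along which they close (so a half turn about z gives the same grasp; the last joint's range is limited). The gripper opens to 85 mm and grips with 20 to 120 N. Pads are 22 mm wide; open, the fingers measure 114 mm over their backs; the gripper's body (76 mm by 85 mm) begins 54 mm behind the grasp point. The pads swing forward as they close: fully open they stand 13 mm farther back than shut.
Start: joints at [-0.864, 0.385, 0.008, 0, -1.194, -0.259], TCP at [270.626, -563.348, 239.312] pointing down, gripper open.
Joint ranges: [-3.14, 3.14], [-1.21, 2.06], [-1.07, 1.41], [-3.16, 2.05], [-2.99, -0.16], [-3.1, 3.1]. Speed limits (rad/s): [2.79, 2.79, 3.14, 3.14, 3.14, 3.14].

INTERFACE

Orientations are given as a unit quaternion [x, y, z, w].
In Python, from bench import read_state, get_image, camera_params, job_done gives the robot as it stands.
- The arm moves only by the tool drive_tool, never from a script. Its argument "moves" is a list that holds one entry, the list of rows, each a list of 7 numbers: the shift along the tool's x, y, z in m, then the turn, a rotation vector about the tool's x, y, z in rad, then the closure in counts, from 0 (fully open) to 255 (shut). A call has 1 to 8 rows; each row shifts and turns the commanded pose from where the row before left it, along the tool's axes as they then stand; what a row does not reach is not made up. A row lasts 1/12 s, in which the tool goes at most 41.7 mm and 7.16 degrees, less where a joint would pass 70% of its speed; a pose out of reach is approached as far as the arm can. A call is refused whole if a number of a shift passes 0.0417 or a number of a turn 0.125, either way. A call with a gripper value outside its range is refused whole. The fingers move at their own pace and stop on an object; the grip force is fixed at half the most. Time passes only in rows, so rows that do not move let the fingers close. It gives the time, the measured TCP pose, the force and the opening at its end, in the units of the state.
- read_state(): the state, without advancing time (a new reading comes with each control period).
- get_image(name): name is "side" or "top"; returns the picture (480x640x3 uint8, blue, green, red); there is no depth.
- camera_params(name): a dict with "mtx" (3x3 intrinsics, pixels), "extrinsics" (4x4, takes a point from camera to world coordinates). Camera axes: x right, y up, looking along -z (the intrinsics and any distortion apply to the point x, -y, -z); pixel columns grow to the right and rows downward; lengths in mm; the calibration is good to about 2 mm. A picture is of the moment at which its call begins. camera_params takes no time and is no camera call.
- job_done(): hands the job in, once; it reports no verdict.
The state is a dict: "clock": time; "joints": joint angles; "joint_vel": joint speeds; "joint_efforts": joint torques, N m; "position": TCP position; "ee_rot": TCP orientation; "contact_force": force on the tool from outside, world axes, zero at the start; "wrist_torque": the same for the moment, N m; "gripper_width": finger opening in mm.
Only numpy, scipy, OpenCV 4.12 (cv2) and the standard library are available. Lean on these libraries where they do the work, as an engineer would, in place of code of your own. Each camera call takes 0.05 s, during which the arm holds its last target. There are 200 camera calls.

## Working session

There is one attempt and no reset: what is moved stays moved. The work goes in short steps, Python scripts to look and compute and a tool call to move; the robot and the scene stay as the last step left them, time stands still between calls to the robot, and variables do not carry over. Pictures are saved under pics/ and viewed, on a budget of 14 in all, crops included, one or two more only if the job needs it, and the job is handed in when it is done.

Besides the shell and the picture viewer there is one more tool, called in YAML: its name, and indented under it one key for each argument. drive_tool: Moves the arm, as the interface text tells. Its arguments: {"type":"object","properties":{"moves":{"type":"array"}},"required":["moves"]}

```bash
mkdir -p pics; ls
python3 - <<'E'
from bench import *
import cv2
print(read_state())
for n in("top","side"):
    cv2.imwrite(f"pics/{n}0.png",get_image(n)); p=camera_params(n); print(n,p)
E
```

```text
pics
{'clock': 0.0, 'joints': array([-8.64363891e-01,  3.85580160e-01,  6.62690801e-03, -4.88358383e-04,
       -1.19399443e+00, -2.58608646e-01]), 'joint_vel': array([ 0.00027234,  0.00011803,  0.00032238, -0.00014442, -0.00071756,
       -0.00171456]), 'joint_efforts': array([-3.28296255e-04, -3.92293954e+01,  1.88409698e+01,  4.18645307e+00,
       -4.55265123e-03, -9.74101397e-06]), 'position': array([ 270.40578615, -562.85287473,  238.20931511]), 'ee_rot': array([-2.21957576e-01,  9.75055704e-01,  1.05817465e-03, -2.98088213e-04]), 'contact_force': array([-0.66243643,  0.15671854,  0.60214284]), 'wrist_torque': array([ 0.00338133, -0.00900299,  0.00359463]), 'gripper_width': 84.99045154565634}
top {'mtx': array([[517.68506143,   0.        , 324.52454254],
       [  0.        , 517.68506143, 242.52374473],
       [  0.        ,   0.        ,   1.        ]]), 'extrinsics': array([[ 2.44143272e-02,  9.93095958e-01, -1.14736040e-01,
         3.65010763e+02],
       [-9.99614530e-01,  2.57684357e-02,  1.03333971e-02,
         3.94478847e+01],
       [ 1.32186232e-02,  1.14439530e-01,  9.93342268e-01,
         1.38467971e+03],
       [ 0.00000000e+00,  0.00000000e+00,  0.00000000e+00,
         1.00000000e+00]])}
side {'mtx': array([[455.53089077,   0.        , 311.80887872],
       [  0.        , 455.53089077, 237.01247189],
       [  0.        ,   0.        ,   1.        ]]), 'extrinsics': array([[-8.78542946e-01,  3.11039442e-01, -3.62514494e-01,
         1.63202712e+02],
       [-4.77511600e-01, -5.52768044e-01,  6.82956925e-01,
         6.72379111e+02],
       [ 1.20401135e-02,  7.73111865e-01,  6.34155407e-01,
         6.74250540e+02],
       [ 0.00000000e+00,  0.00000000e+00,  0.00000000e+00,
         1.00000000e+00]])}
```

View pics/top0.png

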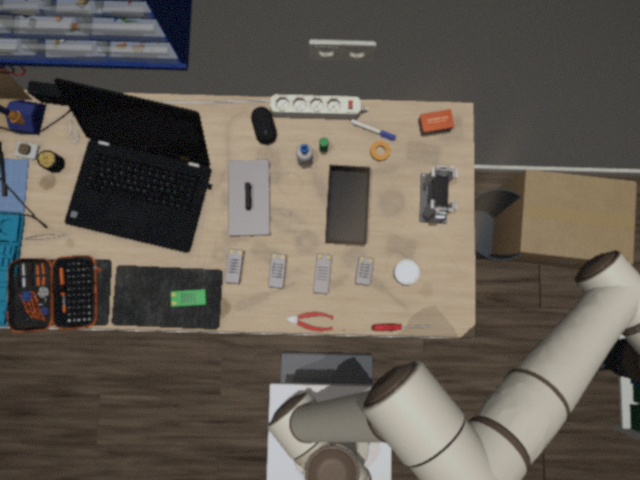

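View pics/side0.png

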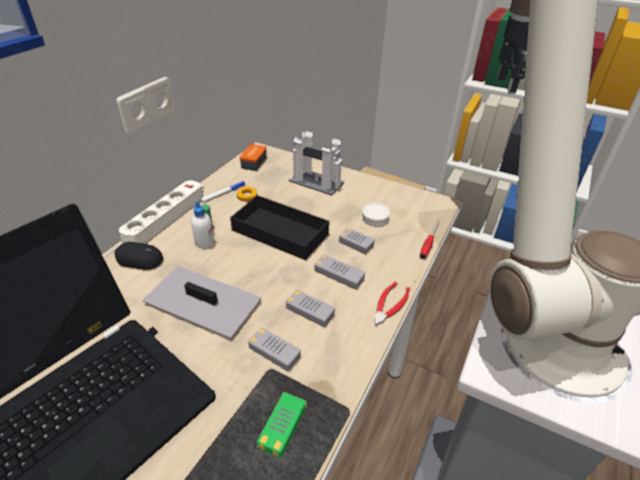

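```bash
cat > h.py <<'E'
from bench import *
import cv2, numpy as np
def ray(n,px,z):
    p=camera_params(n);K=p["mtx"];T=p["extrinsics"]
    u=np.linalg.inv(K)@[px[0],px[1],1]; d=T[:3,:3]@[u[0],-u[1],-u[2]]; o=T[:3,3]
    return (o+d*(z-o[2])/d[2])
def rect(n,mask,z,box=None):
    c=max(cv2.findContours(mask,0,1)[0],key=cv2.contourArea)
    w=np.array([ray(n,q,z)[:2] for q in c[:,0]],np.float32)
    (x,y),(a,b),t=cv2.minAreaRect(w)
    if a<b:a,b,t=b,a,t+90
    return round(x,1),round(y,1),round(a),round(b),round((t+90)%180-90,1)
def seg(im,x0,y0,x1,y1,f):
    hsv=cv2.cvtColor(im,cv2.COLOR_BGR2HSV).astype(int); m=f(hsv).astype(np.uint8)*255
    o=np.zeros_like(m);o[y0:y1,x0:x1]=m[y0:y1,x0:x1];return o
E
python3 - <<'E'
from h import *
im=cv2.imread("pics/top0.png")
hsv=cv2.cvtColor(im,cv2.COLOR_BGR2HSV)
for p in[(300,260),(277,268),(322,270),(235,180),(348,190),(406,272),(425,205),(440,195)]:print(p,hsv[p[1],p[0]])
low=lambda h:h[...,1]<60
for r in[(218,240,252,295),(260,245,296,298),(306,245,340,300),(352,248,380,295)]:print(rect("top",seg(im,*r,low),18))
print("tin",rect("top",seg(im,388,255,425,290,low),20))
print("lid",rect("top",seg(im,220,150,275,245,low),14))
print("box",rect("top",seg(im,320,158,376,250,lambda h:h[...,2]<90),41))
print("fbase",rect("top",seg(im,410,155,468,235,lambda h:(h[...,1]<60)),20))
c=cv2.resize(im[150:300,215:475],None,fx=3,fy=3,interpolation=cv2.INTER_CUBIC);cv2.imwrite("pics/c1.png",c)
E
```

```text
(300, 260) [ 18  56 177]
(277, 268) [  8   7 146]
(322, 270) [ 10  11 140]
(235, 180) [  0   7 153]
(348, 190) [25 25 62]
(406, 272) [105   8 202]
(425, 205) [120   5 102]
(440, 195) [ 0 11 48]
(452.1, 261.2, 144, 87, 2.3)
(444.4, 147.7, 138, 93, 1.8)
(444.8, 28.6, 143, 88, 1.5)
(450.2, -85.0, 122, 72, 1.1)
tin (451.6, -192.0, 96, 88, -89.4)
lid (642.7, 237.3, 257, 146, 2.0)
box (623.5, -32.0, 207, 106, -2.2)
fbase (661.5, -278.8, 219, 155, 0.3)
```

View pics/c1.png

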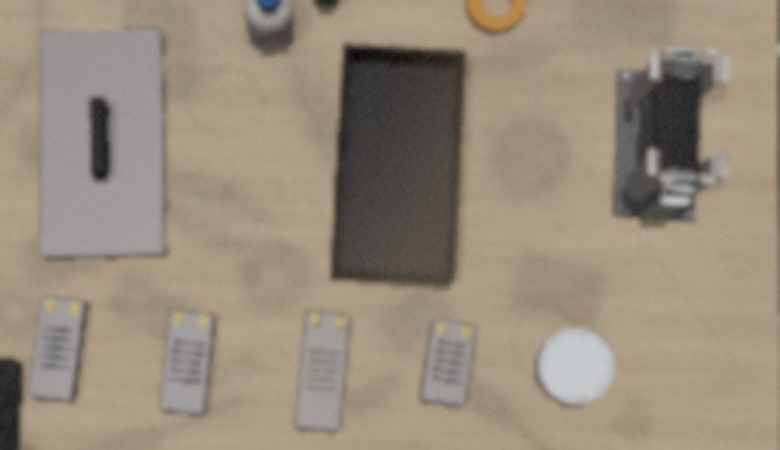

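Run:
```python
from h import *
im=cv2.imread("pics/top0.png")
low=lambda h:(h[...,1]<34)|((h[...,1]>130)&(h[...,2]>120))
for r in[(222,240,252,295),(260,245,296,298),(306,245,340,300),(352,248,380,295)]:print(rect("top",seg(im,*r,low),20))
low=lambda h:h[...,1]<34
print("tin",rect("top",seg(im,388,255,425,290,low),20))
print("lid",rect("top",seg(im,220,150,275,245,low),12))
print("lidhandle",rect("top",seg(im,235,170,260,220,lambda h:h[...,2]<80),42))
print("box",rect("top",seg(im,320,158,376,250,lambda h:h[...,2]<100),41))
s=cv2.imread("pics/side0.png")
a=cv2.resize(im[155:235,410:470],None,fx=7,fy=7,interpolation=cv2.INTER_CUBIC)
b=cv2.resize(s[120:200,280:350],None,fx=7,fy=7,interpolation=cv2.INTER_CUBIC)[:,:380]
b=cv2.resize(s[125:205,288:342],None,fx=7,fy=7,interpolation=cv2.INTER_CUBIC)
cv2.imwrite("pics/c2.png",np.hstack([a,b])); print(a.shape,b.shape)
```

```text
(455.1, 263.4, 89, 40, -5.3)
(445.4, 149.0, 88, 40, -3.6)
(441.3, 29.4, 102, 39, -4.3)
(451.4, -81.0, 72, 39, -7.1)
tin (451.3, -193.2, 67, 66, -88.6)
lid (641.1, 233.1, 206, 111, 2.1)Traceback (most recent call last):
  File "<stdin>", line 8, in <module>
  File "h.py", line 9, in rect
    w=np.array([ray(n,q,z)[:2] for q in c[:,0]],np.float32)
                ~~~^^^^^^^
  File "h.py", line 4, in ray
    p=camera_params(n);K=p["mtx"];T=p["extrinsics"]
ValueError: time passes only in moves, steps and waits
```

```bash
sed -i 's/^def ray/CP={n:camera_params(n) for n in ("top","side")}\ndef ray/; s/p=camera_params(n);K/p=CP[n];K/' h.py
python3 - <<'E'
from h import *
im=cv2.imread("pics/top0.png")
low=lambda h:h[...,1]<34
print("lidhandle",rect("top",seg(im,235,170,260,220,lambda h:h[...,2]<80),42))
print("box",rect("top",seg(im,320,158,376,250,lambda h:h[...,2]<100),41))
s=cv2.imread("pics/side0.png")
a=cv2.resize(im[155:235,410:465],None,fx=7,fy=7,interpolation=cv2.INTER_CUBIC)
b=cv2.resize(s[122:202,287:345],None,fx=7,fy=7,interpolation=cv2.INTER_CUBIC)
cv2.imwrite("pics/c2.png",np.hstack([a,b])); print(a.shape,b.shape)
E
```

```text
lidhandle (638.3, 229.9, 70, 11, 2.4)
box (623.1, -32.4, 209, 107, -1.9)
(560, 385, 3) (560, 406, 3)
```

View pics/c2.png

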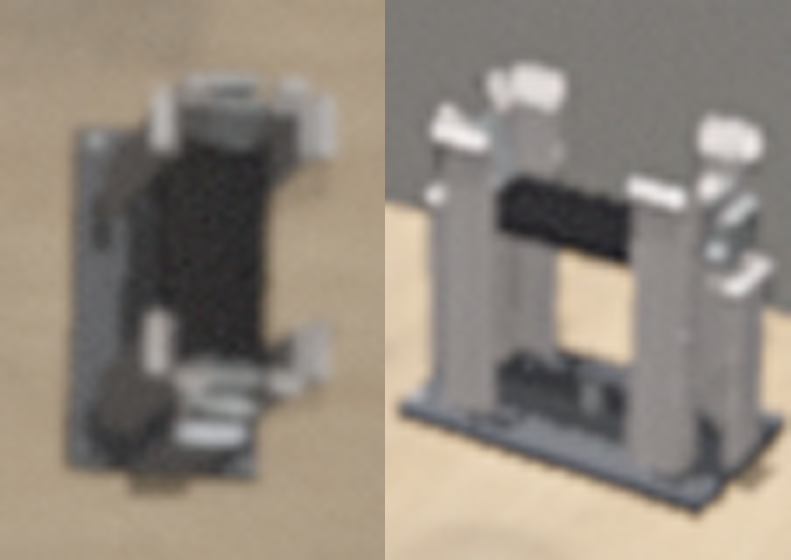

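Run:
```python
from h import *
t=lambda x,y:(410+x/7-.43,155+y/7-.43)
s=lambda x,y:(287+(x-385)/7-.43,122+y/7-.43)
T=[ray("top",t(*p),8) for p in[(78,130),(66,467),(255,477)]]
S=[ray("side",s(*p),8) for p in[(400,408),(700,510),(783,423)]]
print(np.round(T,1),np.round(S,1))
print("ctr top",(T[0]+T[2])/2,"ctr side",(S[0]+S[2])/2)
print("guides",ray("top",t(237,232.5),124), [ray("top",t(*p),124).round() for p in[(163,120),(157,340),(315,120),(313,350)]])
print("yaw",np.degrees(np.arctan2(*(T[0]-T[1])[1::-1])),np.degrees(np.arctan2(*(S[0]-S[1])[1::-1])))
print("plate",[ray("top",t(*p),90).round() for p in[(160,160),(268,160),(155,350),(265,360)]])
```

```text
[[ 721.2 -232.4    8. ]
 [ 588.3 -228.1    8. ]
 [ 586.3 -301.1    8. ]] [[ 715.9 -229.7    8. ]
 [ 582.7 -224.1    8. ]
 [ 581.6 -293.6    8. ]]
ctr top [ 653.72684154 -266.75592628    8.        ] ctr side [ 648.74571585 -261.64403559    8.        ]
guides [ 655.43773756 -266.24973767  124.        ] [array([ 696., -240.,  124.]), array([ 616., -238.,  124.]), array([ 697., -294.,  124.]), array([ 614., -293.,  124.])]
yaw -1.8191933180751079 -2.4024393056545548
plate [array([ 690., -246.,   90.]), array([ 691., -286.,   90.]), array([ 619., -244.,   90.]), array([ 616., -285.,   90.])]
```

drive_tool:
  moves:
    - [[0, 0, 0, 0, 0, 0.108, 0], [0, 0, 0, 0, 0, 0.108, 0], [0, 0, 0, 0, 0, 0.108, 0], [0, 0, 0, 0, 0, 0.108, 0], [0, 0, 0, 0, 0, 0.109, 0], [-0.0045, 0.035, 0, 0, 0, 0, 0], [-0.0045, 0.035, 0, 0, 0, 0, 0], [-0.0045, 0.035, 0, 0, 0, 0, 0]]

```text
clock: 0.77
position: [293.5, -458.9, 238.2]
ee_rot: [0.047, 0.999, 0.001, -0.001]
contact_force: [1.4, 0.4, 0.4]
gripper_width: 85.5
```

drive_tool:
  moves:
    - [[-0.0045, 0.035, 0, 0, 0, 0, 0], [-0.0045, 0.035, 0, 0, 0, 0, 0], [-0.0045, 0.035, 0, 0, 0, 0, 0], [-0.0045, 0.035, 0, 0, 0, 0, 0], [-0.0045, 0.035, 0, 0, 0, 0, 0], [-0.0045, 0.035, 0, 0, 0, 0, 0], [-0.0045, 0.035, 0, 0, 0, 0, 0], [-0.0045, 0.035, 0, 0, 0, 0, 0]]

```text
clock: 1.43
position: [355.4, -183.0, 239.2]
ee_rot: [0.047, 0.999, 0.0, -0.0]
contact_force: [0.7, -0.5, 0.0]
gripper_width: 85.5
```

drive_tool:
  moves:
    - [[-0.0045, 0.035, 0, 0, 0, 0, 0], [-0.0045, 0.035, 0, 0, 0, 0, 0], [-0.0045, 0.035, 0, 0, 0, 0, 0], [-0.0045, 0.035, 0, 0, 0, 0, 0], [-0.0045, 0.035, 0, 0, 0, 0, 0], [-0.0045, 0.035, 0, 0, 0, 0, 0], [-0.0045, 0.035, 0, 0, 0, 0, 0], [0, 0, 0, 0, 0, 0, 0]]

```text
clock: 2.1
position: [411.3, 60.7, 239.3]
ee_rot: [0.044, 0.999, 0.0, 0.001]
contact_force: [0.8, 0.4, -0.2]
gripper_width: 85.2
```

drive_tool:
  moves:
    - [[-0.0045, 0.035, 0, 0, 0, 0, 0], [-0.0045, 0.035, 0, 0, 0, 0, 0], [-0.0045, 0.035, 0, 0, 0, 0, 0], [-0.0045, 0.035, 0, 0, 0, 0, 0], [-0.0045, 0.035, 0, 0, 0, 0, 0], [-0.0045, 0.035, 0, 0, 0, 0, 0], [0, 0, 0, 0, 0, 0, 0], [0, 0, 0, 0, 0, 0, 0]]

```text
clock: 2.77
position: [456.1, 264.1, 238.1]
ee_rot: [0.046, 0.999, -0.001, -0.001]
contact_force: [0.0, -0.0, -0.1]
gripper_width: 85.4
```

drive_tool:
  moves:
    - [[0, 0, 0.04, 0, 0, 0, 0], [0, 0, 0.04, 0, 0, 0, 0], [0, 0, 0.04, 0, 0, 0, 0], [0, 0, 0.04, 0, 0, 0, 0], [0, 0, 0.03, 0, 0, 0, 0], [0, 0, 0, 0, 0, 0, 0], [0, 0, 0, 0, 0, 0, 0]]

```text
clock: 3.35
position: [455.8, 261.3, 48.7]
ee_rot: [0.047, 0.999, -0.002, -0.001]
contact_force: [1.1, -0.5, 0.3]
gripper_width: 85.7
```

Run:
```python
from h import *
s=get_image("side");t=get_image("top")
a=cv2.resize(t[200:330,180:330],None,fx=3,fy=3);b=cv2.resize(s[260:390,190:340],None,fx=3,fy=3)
cv2.imwrite("pics/c3.png",np.hstack([a[:, :400],b[:, :400]]))
```

```text
(no output)
```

View pics/c3.png

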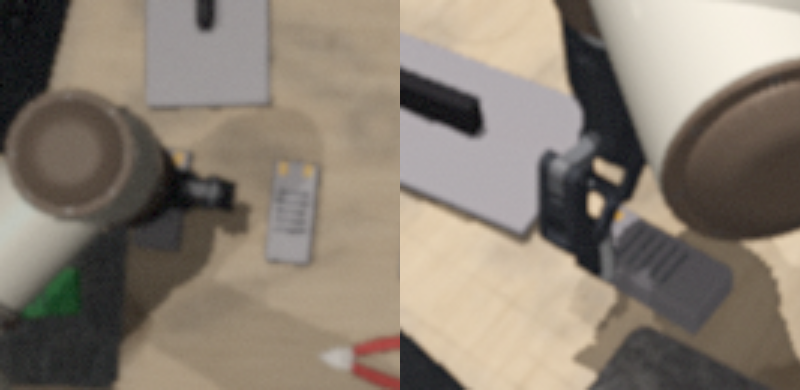

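drive_tool:
  moves:
    - [[0, 0.002, 0.02, 0, 0, 0, 0], [0, 0, 0.015, 0, 0, 0, 0], [0, 0, 0.006, 0, 0, 0, 0], [0, 0, 0, 0, 0, 0, 0], [0, 0, 0, 0, 0, 0, 255], [0, 0, 0, 0, 0, 0, 255], [0, 0, 0, 0, 0, 0, 255], [0, 0, 0, 0, 0, 0, 255]]

```text
clock: 4.12
position: [456.9, 265.1, 9.4]
ee_rot: [0.046, 0.999, 0.0, 0.0]
contact_force: [-10.1, -1.0, 55.2]
gripper_width: 39.4
```

drive_tool:
  moves:
    - [[0, 0, 0, 0, 0, 0, 255], [0, 0, 0, 0, 0, 0, 255], [0, 0, 0, 0, 0, 0, 255], [0, 0, 0, 0, 0, 0, 255]]

```text
clock: 4.45
position: [457.1, 265.4, 9.6]
ee_rot: [0.046, 0.999, 0.001, 0.001]
contact_force: [-0.6, -0.5, 5.2]
gripper_width: 39.0
```

drive_tool:
  moves:
    - [[0, 0, -0.01, 0, 0, 0, 255], [0, 0, -0.03, 0, 0, 0, 255], [0, 0, -0.04, 0, 0, 0, 255], [0, 0, -0.04, 0, 0, 0, 255], [0, 0, -0.04, 0, 0, 0, 255], [0, 0, -0.04, 0, 0, -0.058, 255], [0, 0, 0, 0, 0, 0, 255], [0, 0, 0, 0, 0, 0, 255]]

```text
clock: 5.12
position: [457.1, 265.7, 211.7]
ee_rot: [0.018, 1.0, 0.003, 0.002]
contact_force: [-0.8, -0.3, -2.2]
gripper_width: 38.7
```

```bash
cat >> h.py <<'E'
from scipy.spatial.transform import Rotation as Ro
def go(x,y,z,yaw):
    """tool-axis shift (mm) after the printed turn about tool z; yaw = of the tool's y axis minus 90, deg"""
    s=read_state();R=Ro.from_quat(s["ee_rot"]).as_matrix()
    cur=np.degrees(np.arctan2(R[1,1],R[0,1]))-90
    t=(cur-yaw+90)%180-90; 
    R2=R@Ro.from_rotvec([0,0,np.radians(t)]).as_matrix()
    d=R2.T@(np.array([x,y,z])-s["position"])
    print("pos",s["position"].round(1),"yaw",round(cur,2),"turn rad",round(np.radians(t),4),"shift",d.round(1),"tilt z",R[:,2].round(4))
E
python3 - <<'E'
from h import *
go(653.5,-266.5,200,-2)
E
```

```text
pos [457.1 265.7 211.7] yaw -2.03 turn rad -0.0006 shift [-214.8 -525.1    9.7] tilt z [ 0.0046  0.0054 -1.    ]
```

drive_tool:
  moves:
    - [[-0.0153, -0.0375, 0, 0, 0, 0, 255], [-0.0153, -0.0375, 0, 0, 0, 0, 255], [-0.0153, -0.0375, 0, 0, 0, 0, 255], [-0.0153, -0.0375, 0, 0, 0, 0, 255], [-0.0153, -0.0375, 0, 0, 0, 0, 255], [-0.0153, -0.0375, 0, 0, 0, 0, 255], [-0.0153, -0.0375, 0, 0, 0, 0, 255]]

```text
clock: 5.7
position: [553.3, -3.2, 206.6]
ee_rot: [0.018, 1.0, -0.0, -0.002]
contact_force: [1.1, 1.4, -1.3]
gripper_width: 38.8
```

drive_tool:
  moves:
    - [[-0.0153, -0.0375, 0, 0, 0, 0, 255], [-0.0153, -0.0375, 0, 0, 0, 0, 255], [-0.0153, -0.0375, 0, 0, 0, 0, 255], [-0.0153, -0.0375, 0, 0, 0, 0, 255], [-0.0153, -0.0375, 0, 0, 0, 0, 255], [-0.0153, -0.0375, 0, 0, 0, 0, 255], [-0.0153, -0.0375, 0, 0, 0, 0, 255], [0, 0, 0.02, 0, 0, 0, 255]]

```text
clock: 6.37
position: [654.6, -274.7, 189.3]
ee_rot: [0.02, 1.0, -0.002, 0.003]
contact_force: [2.2, 0.1, 0.3]
gripper_width: 38.9
```

drive_tool:
  moves:
    - [[0, 0, 0.02, 0, 0, 0, 255], [0, 0, 0, 0, 0, 0, 255], [0, 0, 0, 0, 0, 0, 255]]

```text
clock: 6.62
position: [650.4, -267.0, 165.1]
ee_rot: [0.018, 1.0, 0.001, -0.003]
contact_force: [-0.6, -0.9, -0.6]
gripper_width: 38.5
```

Run:
```python
from h import *
go(653.5,-266.5,150,-2)
s=get_image("side");t=get_image("top")
cv2.imwrite("pics/s4.png",s);cv2.imwrite("pics/t4.png",t)
a=cv2.resize(t[155:235,410:465],None,fx=7,fy=7,interpolation=cv2.INTER_CUBIC)
b=cv2.resize(s[112:202,287:345],None,fx=7,fy=7,interpolation=cv2.INTER_CUBIC)[:560]
cv2.imwrite("pics/c4.png",np.hstack([a,b]))
```

```text
pos [ 650.4 -267.   165.1] yaw -2.05 turn rad -0.0008 shift [-3.2  0.6 15.1] tilt z [-0.0068  0.0014 -1.    ]
```

View pics/c4.png

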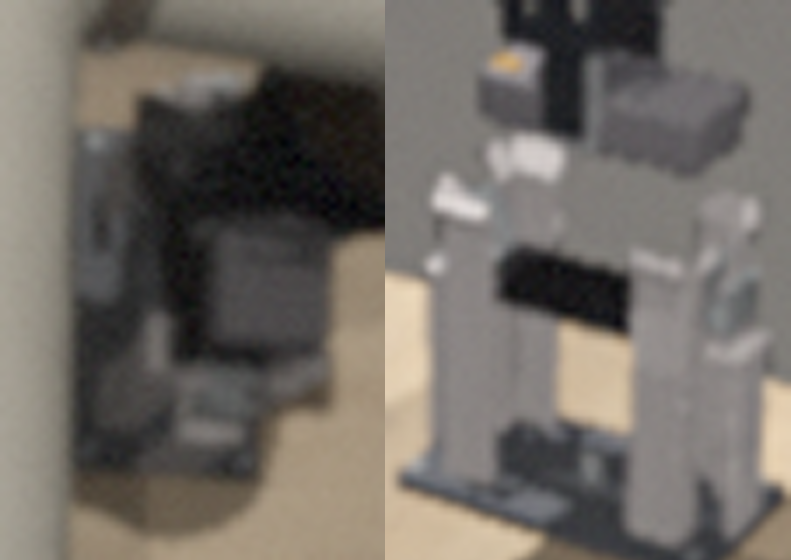

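Run:
```python
from h import *
s=lambda x,y:(287+(x-385)/7-.43,112+y/7-.43)
t=lambda x,y:(410+x/7-.43,155+y/7-.43)
P=[ray("side",s(*p),155.5) for p in[(482,117),(686,175)]]
print(np.round(P,1),(P[0]+P[1])/2+[-.7,-20,0])
Q=[ray("side",s(*p),177.5) for p in[(540,50),(625,118),(748,88)]]; print(np.round(Q,1))
# top view near end edge of module top
print([ray("top",t(*p),177.5).round(1) for p in[(213,340),(328,343)]])
# straight guides' outer near faces, inner gap edges at base z=8 in side view
print([ray("side",s(*p),8).round(1) for p in[(440,470),(497,482),(628,530),(690,555)]], "base",[ray("side",s(*p),8).round(1) for p in[(402,478),(783,493)]])
```

```text
[[ 692.1 -253.4  155.5]
 [ 607.6 -249.8  155.5]] [ 649.14806505 -271.60457258  155.5       ]
[[ 678.1 -271.1  177.5]
 [ 626.3 -238.2  177.5]
 [ 599.6 -280.7  177.5]]
[array([ 605.7, -245. ,  177.5]), array([ 605.7, -284.2,  177.5])]
[array([ 705.3, -242.4,    8. ]), array([ 681.7, -245.8,    8. ]), array([ 621.7, -240.9,    8. ]), array([ 593.5, -237.2,    8. ])] base [array([ 715.2, -230.1,    8. ]), array([ 581.6, -293.6,    8. ])]
```

drive_tool:
  moves:
    - [[-0.0025, 0, 0.01, 0, 0, 0, 255], [0, 0, 0.01, 0, 0, 0, 255], [0, 0, 0.007, 0, 0, 0, 255], [0, 0, 0, 0, 0, 0, 255], [0, 0, 0, 0, 0, 0, 255]]

```text
clock: 7.13
position: [654.2, -267.1, 140.4]
ee_rot: [0.017, 1.0, 0.0, -0.001]
contact_force: [0.4, 0.8, -1.0]
gripper_width: 38.3
```

drive_tool:
  moves:
    - [[0, 0, 0.004, 0, 0, 0, 255], [0, 0, 0.004, 0, 0, 0, 255], [0, 0, 0, 0, 0, 0, 255], [0, 0, 0, 0, 0, 0, 255]]

```text
clock: 7.47
position: [654.5, -267.4, 133.0]
ee_rot: [0.018, 1.0, 0.0, -0.0]
contact_force: [0.2, 0.6, -1.2]
gripper_width: 38.7
```

drive_tool:
  moves:
    - [[0, 0, 0.003, 0, 0, 0, 255], [0, 0, 0.003, 0, 0, 0, 255], [0, 0, 0, 0, 0, 0, 255], [0, 0, 0, 0, 0, 0, 255]]

```text
clock: 7.8
position: [654.5, -267.3, 127.0]
ee_rot: [0.018, 1.0, 0.0, -0.0]
contact_force: [-0.3, 0.0, -1.3]
gripper_width: 38.8
```

drive_tool:
  moves:
    - [[0, 0, 0.003, 0, 0, 0, 255], [0, 0, 0.003, 0, 0, 0, 255], [0, 0, 0, 0, 0, 0, 255], [0, 0, 0, 0, 0, 0, 255]]

```text
clock: 8.13
position: [654.7, -267.3, 121.1]
ee_rot: [0.018, 1.0, 0.0, 0.0]
contact_force: [0.6, 0.3, -1.5]
gripper_width: 38.7
```

drive_tool:
  moves:
    - [[0, 0, 0.003, 0, 0, 0, 255], [0, 0, 0.003, 0, 0, 0, 255], [0, 0, 0, 0, 0, 0, 255], [0, 0, 0, 0, 0, 0, 255]]

```text
clock: 8.47
position: [654.6, -267.3, 115.0]
ee_rot: [0.018, 1.0, 0.0, -0.0]
contact_force: [0.8, 0.3, -0.9]
gripper_width: 38.6
```

drive_tool:
  moves:
    - [[0, 0, 0, 0, 0, 0, 80], [0, 0, 0, 0, 0, 0, 80], [0, 0, 0, 0, 0, 0, 80], [0, 0, 0, 0, 0, 0, 80], [0, 0, -0.03, 0, 0, 0, 80], [0, 0, -0.03, 0, 0, 0, 80], [0, 0, 0, 0, 0, 0, 255], [0, 0, 0, 0, 0, 0, 255]]

```text
clock: 9.13
position: [655.8, -267.7, 178.4]
ee_rot: [0.018, 1.0, -0.001, 0.003]
contact_force: [-0.0, 0.4, -0.9]
gripper_width: 35.5
```

drive_tool:
  moves:
    - [[0, 0, 0, 0, 0, 0, 255], [0, 0, 0, 0, 0, 0, 255], [0, 0, 0, 0, 0, 0, 255], [0, 0, 0, 0, 0, 0, 255], [0, 0, 0, 0, 0, 0, 255]]

```text
clock: 9.55
position: [654.3, -267.3, 174.4]
ee_rot: [0.018, 1.0, 0.0, -0.001]
contact_force: [-0.1, 0.1, -1.0]
gripper_width: -0.1
```

Run:
```python
from h import *
go(654,-267,145,-2)
s=get_image("side")
cv2.imwrite("pics/c5.png",cv2.resize(s[92:202,280:360],None,fx=5,fy=5,interpolation=cv2.INTER_CUBIC))
```

```text
pos [ 654.3 -267.3  174.4] yaw -2.02 turn rad -0.0003 shift [ 0.3  0.3 29.4] tilt z [-1.5e-03  3.0e-04 -1.0e+00]
```

View pics/c5.png

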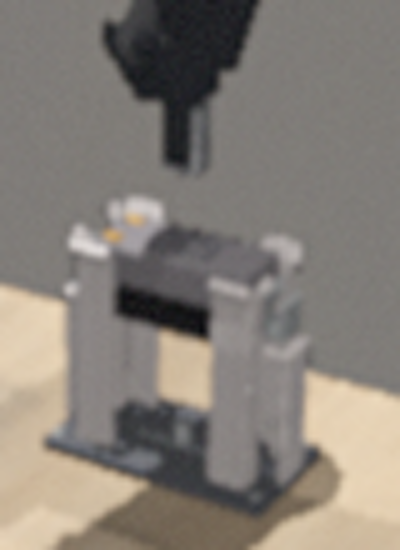

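drive_tool:
  moves:
    - [[0, 0, 0.02, 0, 0, 0, 255], [0, 0, 0.018, 0, 0, 0, 255], [0, 0, 0.01, 0, 0, 0, 255], [0, 0, 0.008, 0, 0, 0, 255], [0, 0, 0.008, 0, 0, 0, 255], [0, 0, 0.008, 0, 0, 0, 255], [0, 0, 0, 0, 0, 0, 255]]

```text
clock: 10.18
position: [655.2, -267.6, 103.1]
ee_rot: [0.017, 1.0, -0.0, 0.001]
contact_force: [0.7, -0.1, 2.0]
gripper_width: 0.3
```

drive_tool:
  moves:
    - [[0, 0, 0.004, 0, 0, 0, 255], [0, 0, 0.004, 0, 0, 0, 255], [0, 0, 0, 0, 0, 0, 255], [0, 0, 0, 0, 0, 0, 255]]

```text
clock: 10.52
position: [655.1, -267.6, 96.5]
ee_rot: [0.017, 1.0, -0.0, 0.001]
contact_force: [-0.2, -0.5, 4.8]
gripper_width: 0.1
```

drive_tool:
  moves:
    - [[0, 0, 0.003, 0, 0, 0, 255], [0, 0, 0, 0, 0, 0, 255], [0, 0, 0, 0, 0, 0, 255]]

```text
clock: 10.77
position: [655.2, -267.6, 93.5]
ee_rot: [0.017, 1.0, -0.0, 0.001]
contact_force: [-0.0, -0.8, 5.2]
gripper_width: 0.3
```

drive_tool:
  moves:
    - [[0, 0, -0.005, 0, 0, 0, 255], [0, 0, -0.02, 0, 0, 0, 255], [0, 0, -0.03, 0, 0, 0, 255], [0, 0, -0.04, 0, 0, 0, 0], [0, 0, -0.02, 0, 0, 0, 0], [0, 0, 0, 0, 0, 0, 0], [0, 0, 0, 0, 0, 0, 0]]

```text
clock: 11.35
position: [654.7, -267.0, 208.5]
ee_rot: [0.018, 1.0, 0.0, 0.001]
contact_force: [-0.0, 0.2, -0.2]
gripper_width: 48.4
```

Run:
```python
from h import *
s=get_image("side");t=get_image("top")
a=cv2.resize(s[92:202,280:360],None,fx=5,fy=5,interpolation=cv2.INTER_CUBIC)
b=cv2.resize(t[120:340,200:475],None,fx=1.4,fy=1.4)
b=np.vstack([b,np.zeros((550-len(b),b.shape[1],3),np.uint8)])
cv2.imwrite("pics/c6.png",np.hstack([a,b]));cv2.imwrite("pics/t6.png",t)
low=lambda h:(h[...,1]<34)|((h[...,1]>130)&(h[...,2]>120))
for r in[(260,245,296,298),(306,245,340,300),(352,248,380,295)]:print(rect("top",seg(t,*r,low),20))
```

```text
(445.4, 149.2, 88, 40, -3.8)
(441.1, 29.5, 103, 39, -3.9)
(450.2, -88.9, 122, 63, 0.7)
```

View pics/c6.png

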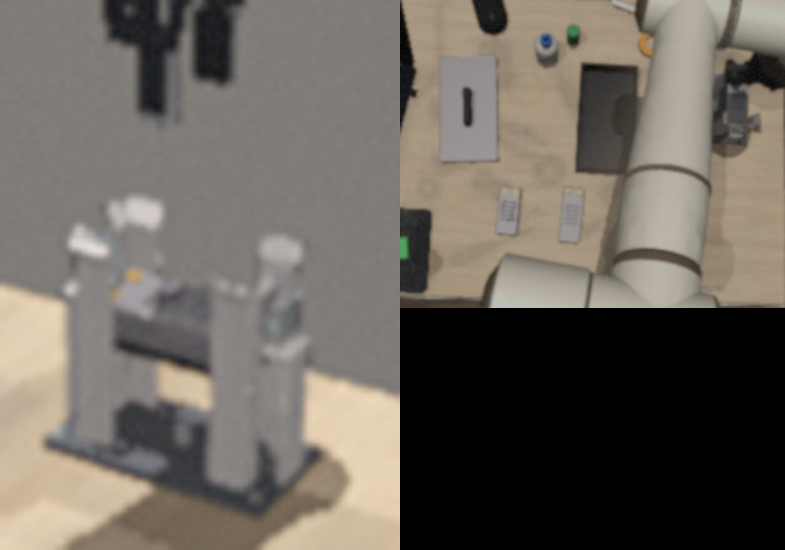

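Run:
```python
from h import *
go(446,149.5,208,-3.7)
```

```text
pos [ 653.5 -266.8  205.4] yaw -2.04 turn rad 0.0289 shift [234.  402.   -1.1] tilt z [-0.0035  0.0018 -1.    ]
```

drive_tool:
  moves:
    - [[0, 0, 0, 0, 0, 0.029, 0], [0.0195, 0.0335, 0, 0, 0, 0, 0], [0.0195, 0.0335, 0, 0, 0, 0, 0], [0.0195, 0.0335, 0, 0, 0, 0, 0], [0.0195, 0.0335, 0, 0, 0, 0, 0], [0.0195, 0.0335, 0, 0, 0, 0, 0], [0.0195, 0.0335, 0, 0, 0, 0, 0], [0.0195, 0.0335, 0, 0, 0, 0, 0]]

```text
clock: 12.12
position: [531.1, -23.3, 205.3]
ee_rot: [0.032, 0.999, -0.0, -0.002]
contact_force: [0.6, 0.4, 0.8]
gripper_width: 85.4
```

drive_tool:
  moves:
    - [[0.0195, 0.0335, 0, 0, 0, 0, 0], [0.0195, 0.0335, 0, 0, 0, 0, 0], [0.0195, 0.0335, 0, 0, 0, 0, 0], [0.0195, 0.0335, 0, 0, 0, 0, 0], [0.0195, 0.0335, 0, 0, 0, 0, 0], [0, 0, 0.04, 0, 0, 0, 0], [0, 0, 0.04, 0, 0, 0, 0], [0, 0, 0.04, 0, 0, 0, 0]]

```text
clock: 12.78
position: [445.5, 149.4, 85.5]
ee_rot: [0.031, 1.0, 0.0, -0.0]
contact_force: [0.1, -0.4, -0.7]
gripper_width: 85.5
```

drive_tool:
  moves:
    - [[0, 0, 0.03, 0, 0, 0, 0], [0, 0, 0, 0, 0, 0, 0], [0, 0, 0, 0, 0, 0, 0], [0, 0, 0, 0, 0, 0, 0]]

```text
clock: 13.12
position: [447.6, 149.1, 58.1]
ee_rot: [0.032, 0.999, 0.0, 0.0]
contact_force: [0.6, 0.6, 0.6]
gripper_width: 85.6
```

Run:
```python
from h import *
go(446,149.5,12.5,-3.7)
t=get_image("top")
low=lambda h:(h[...,1]<34)|((h[...,1]>130)&(h[...,2]>120))
for r in[(306,245,340,300),(352,248,380,295)]:print(rect("top",seg(t,*r,low),20))
```

```text
pos [447.6 149.1  58.1] yaw -3.65 turn rad 0.0009 shift [ 1.7  0.2 45.6] tilt z [ 9.e-04  2.e-04 -1.e+00]
(441.1, 29.6, 102, 38, -3.9)
(451.3, -81.1, 73, 39, -7.7)
```

drive_tool:
  moves:
    - [[0.001, 0, 0.025, 0, 0, 0, 0], [0, 0, 0.015, 0, 0, 0, 0], [0, 0, 0.006, 0, 0, 0, 0], [0, 0, 0, 0, 0, 0, 0], [0, 0, 0, 0, 0, 0, 255], [0, 0, 0, 0, 0, 0, 255], [0, 0, 0, 0, 0, 0, 255], [0, 0, 0, 0, 0, 0, 255]]

```text
clock: 13.83
position: [446.4, 149.2, 12.3]
ee_rot: [0.032, 0.999, 0.001, 0.001]
contact_force: [-10.6, 1.8, 55.1]
gripper_width: 39.2
```

drive_tool:
  moves:
    - [[0, 0, 0, 0, 0, 0, 255], [0, 0, 0, 0, 0, 0, 255], [0, 0, 0, 0, 0, 0, 255], [0, 0, 0, 0, 0, 0, 255]]

```text
clock: 14.17
position: [446.5, 149.3, 12.5]
ee_rot: [0.032, 0.999, 0.001, 0.001]
contact_force: [-1.0, 0.7, 6.0]
gripper_width: 38.4
```

drive_tool:
  moves:
    - [[0, 0, -0.01, 0, 0, 0, 255], [0, 0, -0.03, 0, 0, 0, 255], [0, 0, -0.04, 0, 0, 0, 255], [0, 0, -0.04, 0, 0, 0, 255], [0, 0, -0.04, 0, 0, 0, 255], [0, 0, -0.04, 0, 0, -0.03, 255], [0, 0, 0, 0, 0, 0, 255], [0, 0, 0, 0, 0, 0, 255]]

```text
clock: 14.83
position: [446.6, 149.6, 213.9]
ee_rot: [0.017, 1.0, 0.002, 0.002]
contact_force: [-0.5, 0.8, -1.6]
gripper_width: 38.6
```

Run:
```python
from h import *
go(654.5,-267.3,200,-2)
```

```text
pos [446.6 149.6 213.9] yaw -1.98 turn rad 0.0004 shift [-222.3 -409.4   13.1] tilt z [ 0.005   0.0044 -1.    ]
```

drive_tool:
  moves:
    - [[-0.0185, -0.0341, 0, 0, 0, 0, 255], [-0.0185, -0.0341, 0, 0, 0, 0, 255], [-0.0185, -0.0341, 0, 0, 0, 0, 255], [-0.0185, -0.0341, 0, 0, 0, 0, 255], [-0.0185, -0.0341, 0, 0, 0, 0, 255], [-0.0185, -0.0341, 0, 0, 0, 0, 255], [-0.0185, -0.0341, 0, 0, 0, 0, 255], [-0.0185, -0.0341, 0, 0, 0, 0, 255]]

```text
clock: 15.5
position: [583.6, -130.5, 208.6]
ee_rot: [0.017, 1.0, 0.0, -0.002]
contact_force: [1.5, 0.6, -0.9]
gripper_width: 38.9
```

drive_tool:
  moves:
    - [[-0.0185, -0.0341, 0, 0, 0, 0, 255], [-0.0185, -0.0341, 0, 0, 0, 0, 255], [-0.0185, -0.0341, 0, 0, 0, 0, 255], [-0.0185, -0.0341, 0, 0, 0, 0, 255], [0, 0, 0, 0, 0, 0, 255], [0, 0, 0.03, 0, 0, 0, 255], [0, 0, 0.025, 0, 0, 0, 255], [0, 0, 0, 0, 0, 0, 255]]

```text
clock: 16.17
position: [648.8, -266.1, 146.7]
ee_rot: [0.018, 1.0, 0.003, -0.008]
contact_force: [-0.8, 0.7, -3.2]
gripper_width: 38.6
```

drive_tool:
  moves:
    - [[0, 0, 0, 0, 0, 0, 255], [0, 0, 0, 0, 0, 0, 255], [0, 0, 0, 0, 0, 0, 255]]

```text
clock: 16.42
position: [654.7, -267.7, 158.2]
ee_rot: [0.017, 1.0, -0.001, 0.001]
contact_force: [-0.2, 0.1, -0.8]
gripper_width: 38.6
```

Run:
```python
from h import *
go(654,-267.3,130,-2)
```

```text
pos [ 654.7 -267.7  158.2] yaw -1.92 turn rad 0.0014 shift [ 0.8  0.4 28.2] tilt z [ 0.0028 -0.0011 -1.    ]
```

drive_tool:
  moves:
    - [[0.0007, 0.0004, 0.01, 0, 0, 0, 255], [0, 0, 0.01, 0, 0, 0, 255], [0, 0, 0.006, 0, 0, 0, 255], [0, 0, 0.003, 0, 0, 0, 255], [0, 0, 0, 0, 0, 0, 255], [0, 0, 0, 0, 0, 0, 255]]

```text
clock: 16.92
position: [653.2, -267.1, 126.8]
ee_rot: [0.017, 1.0, 0.0, 0.0]
contact_force: [1.3, -0.6, -2.7]
gripper_width: 39.0
```

drive_tool:
  moves:
    - [[0, 0, 0.003, 0, 0, 0, 255], [0, 0, 0.003, 0, 0, 0, 255], [0, 0, 0.003, 0, 0, 0, 255], [0, 0, 0.002, 0, 0, 0, 255], [0, 0, 0, 0, 0, 0, 255], [0, 0, 0, 0, 0, 0, 255]]

```text
clock: 17.42
position: [653.5, -267.5, 116.7]
ee_rot: [0.017, 1.0, -0.0, 0.001]
contact_force: [2.6, -0.5, 2.3]
gripper_width: 39.0
```

Slight contact only; release, then press.

drive_tool:
  moves:
    - [[0, 0, 0, 0, 0, 0, 80], [0, 0, 0, 0, 0, 0, 80], [0, 0, 0, 0, 0, 0, 80], [0, 0, 0, 0, 0, 0, 80], [0, 0, -0.03, 0, 0, 0, 80], [0, 0, -0.03, 0, 0, 0, 80], [0, 0, 0, 0, 0, 0, 255], [0, 0, 0, 0, 0, 0, 255]]

```text
clock: 18.08
position: [654.0, -267.4, 178.9]
ee_rot: [0.017, 1.0, -0.0, 0.002]
contact_force: [-1.1, 0.1, -0.4]
gripper_width: 35.4
```

drive_tool:
  moves:
    - [[0, 0, 0, 0, 0, 0, 255], [0, 0, 0, 0, 0, 0, 255], [0, 0, 0, 0, 0, 0, 255], [0, 0, 0, 0, 0, 0, 255], [0, 0, 0, 0, 0, 0, 255]]

```text
clock: 18.5
position: [652.8, -267.2, 175.4]
ee_rot: [0.017, 1.0, 0.0, -0.001]
contact_force: [-0.0, 0.3, -0.0]
gripper_width: 0.6
```

Run:
```python
from h import *
go(654,-267,94,-2)
s=get_image("side")
cv2.imwrite("pics/c7.png",cv2.resize(s[92:202,280:360],None,fx=5,fy=5,interpolation=cv2.INTER_CUBIC))
```

```text
pos [ 652.8 -267.2  175.4] yaw -1.96 turn rad 0.0007 shift [-1.3  0.2 81.4] tilt z [-1.5e-03  3.0e-04 -1.0e+00]
```

View pics/c7.png

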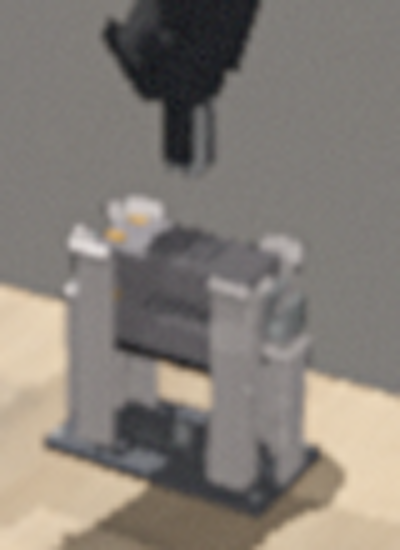

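drive_tool:
  moves:
    - [[-0.001, 0, 0.02, 0, 0, 0, 255], [0, 0, 0.018, 0, 0, 0, 255], [0, 0, 0.01, 0, 0, 0, 255], [0, 0, 0.008, 0, 0, 0, 255], [0, 0, 0.008, 0, 0, 0, 255], [0, 0, 0.008, 0, 0, 0, 255], [0, 0, 0.004, 0, 0, 0, 255], [0, 0, 0.004, 0, 0, 0, 255]]

```text
clock: 19.22
position: [655.6, -268.2, 98.8]
ee_rot: [0.017, 1.0, -0.001, 0.002]
contact_force: [-1.2, -0.6, 5.5]
gripper_width: 0.2
```

drive_tool:
  moves:
    - [[0, 0, 0.003, 0, 0, 0, 255], [0, 0, 0, 0, 0, 0, 255], [0, 0, 0, 0, 0, 0, 255], [0, 0, 0, 0, 0, 0, 255]]

```text
clock: 19.55
position: [655.6, -268.2, 95.9]
ee_rot: [0.017, 1.0, -0.001, 0.002]
contact_force: [-1.1, -0.6, 5.5]
gripper_width: -0.1
```

drive_tool:
  moves:
    - [[0, 0, 0.003, 0, 0, 0, 255], [0, 0, 0, 0, 0, 0, 255], [0, 0, 0, 0, 0, 0, 255]]

```text
clock: 19.8
position: [655.6, -268.2, 92.9]
ee_rot: [0.017, 1.0, -0.001, 0.002]
contact_force: [-1.6, -0.8, 7.1]
gripper_width: -0.1
```

drive_tool:
  moves:
    - [[0, 0, -0.005, 0, 0, 0, 255], [0, 0, -0.02, 0, 0, 0, 255], [0, 0, -0.03, 0, 0, 0, 255], [0, 0, -0.04, 0, 0, 0, 0], [0, 0, -0.02, 0, 0, 0, 0], [0, 0, 0, 0, 0, 0, 0], [0, 0, 0, 0, 0, 0, 0]]

```text
clock: 20.38
position: [654.5, -267.2, 207.1]
ee_rot: [0.017, 1.0, 0.0, 0.002]
contact_force: [-0.9, 0.6, -0.2]
gripper_width: 48.4
```

Run:
```python
from h import *
s=get_image("side");t=get_image("top")
a=cv2.resize(s[92:202,280:360],None,fx=5,fy=5,interpolation=cv2.INTER_CUBIC)
cv2.imwrite("pics/c8.png",a)
low=lambda h:(h[...,1]<34)|((h[...,1]>130)&(h[...,2]>120))
print(rect("top",seg(t,306,245,340,300,low),20))
go(442.1,29.9,205,-4)
```

```text
(441.2, 29.7, 103, 38, -4.1)
pos [ 653.3 -266.9  203.9] yaw -1.98 turn rad 0.0353 shift [ 2.314e+02  2.813e+02 -2.000e-01] tilt z [-0.0025  0.0013 -1.    ]
```

View pics/c8.png

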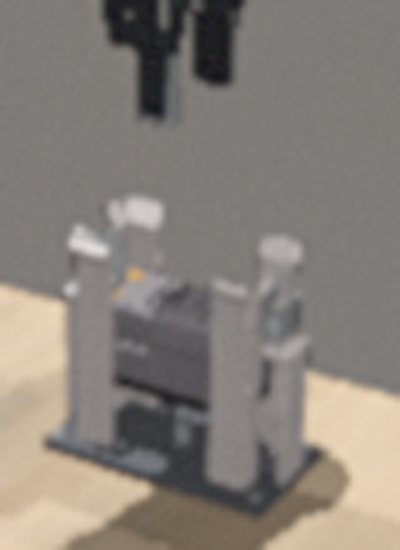

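drive_tool:
  moves:
    - [[0.0257, 0.0313, 0, 0, 0, 0.035, 0], [0.0257, 0.0313, 0, 0, 0, 0, 0], [0.0257, 0.0313, 0, 0, 0, 0, 0], [0.0257, 0.0313, 0, 0, 0, 0, 0], [0.0257, 0.0313, 0, 0, 0, 0, 0], [0.0257, 0.0313, 0, 0, 0, 0, 0], [0.0257, 0.0313, 0, 0, 0, 0, 0], [0.0257, 0.0313, 0, 0, 0, 0, 0]]

```text
clock: 21.15
position: [462.8, -3.2, 203.7]
ee_rot: [0.035, 0.999, -0.001, -0.002]
contact_force: [1.0, 0.9, 0.3]
gripper_width: 85.2
```

drive_tool:
  moves:
    - [[0.0257, 0.0313, 0, 0, 0, 0, 0], [0, 0, 0.04, 0, 0, 0, 0], [0, 0, 0.04, 0, 0, 0, 0], [0, 0, 0.04, 0, 0, 0, 0], [0, 0, 0.03, 0, 0, 0, 0], [0, 0, 0, 0, 0, 0, 0], [0, 0, 0, 0, 0, 0, 0], [0, 0, 0, 0, 0, 0, 0]]

```text
clock: 21.82
position: [442.5, 29.1, 56.1]
ee_rot: [0.034, 0.999, 0.0, 0.0]
contact_force: [0.2, -0.3, -0.1]
gripper_width: 85.3
```

Run:
```python
from h import *
go(442.1,29.9,13.5,-4)
t=get_image("top")
low=lambda h:(h[...,1]<34)|((h[...,1]>130)&(h[...,2]>120))
print(rect("top",seg(t,352,248,380,295,low),20))
low=lambda h:h[...,1]<34
print("lid",rect("top",seg(t,220,150,275,245,low),12))
```

```text
pos [442.5  29.1  56.1] yaw -3.94 turn rad 0.0011 shift [ 0.5  0.8 42.6] tilt z [ 9.e-04 -0.e+00 -1.e+00]
(451.4, -80.9, 72, 39, -7.3)
lid (641.2, 233.1, 206, 111, 2.1)
```

drive_tool:
  moves:
    - [[0.0005, 0.0008, 0.025, 0, 0, 0, 0], [0, 0, 0.013, 0, 0, 0, 0], [0, 0, 0.004, 0, 0, 0, 0], [0, 0, 0, 0, 0, 0, 0], [0, 0, 0, 0, 0, 0, 255], [0, 0, 0, 0, 0, 0, 255], [0, 0, 0, 0, 0, 0, 255], [0, 0, 0, 0, 0, 0, 255]]

```text
clock: 22.53
position: [441.8, 29.9, 14.2]
ee_rot: [0.035, 0.999, 0.0, 0.001]
contact_force: [-9.6, 4.3, 52.3]
gripper_width: 38.7
```

drive_tool:
  moves:
    - [[0, 0, 0, 0, 0, 0, 255], [0, 0, 0, 0, 0, 0, 255], [0, 0, 0, 0, 0, 0, 255], [0, 0, 0, 0, 0, 0, 255]]

```text
clock: 22.87
position: [441.9, 30.0, 14.4]
ee_rot: [0.034, 0.999, 0.0, 0.001]
contact_force: [-1.4, 0.0, 7.3]
gripper_width: 38.5
```

drive_tool:
  moves:
    - [[0, 0, -0.01, 0, 0, 0, 255], [0, 0, -0.03, 0, 0, 0, 255], [0, 0, -0.04, 0, 0, 0, 255], [0, 0, -0.04, 0, 0, -0.036, 255], [0, 0, 0, 0, 0, 0, 255], [0, 0, 0, 0, 0, 0, 255]]

```text
clock: 23.37
position: [442.4, 30.4, 135.8]
ee_rot: [0.017, 1.0, 0.002, 0.003]
contact_force: [-1.0, 0.0, -1.6]
gripper_width: 38.4
```

Run:
```python
from h import *
go(666,-34,125,-1.9)
```

```text
pos [442.4  30.4 135.8] yaw -1.91 turn rad -0.0003 shift [-225.5  -57.    11.9] tilt z [ 0.0061  0.003  -1.    ]
```

drive_tool:
  moves:
    - [[-0.0376, -0.0095, 0, 0, 0, 0, 255], [-0.0376, -0.0095, 0, 0, 0, 0, 255], [-0.0376, -0.0095, 0, 0, 0, 0, 255], [-0.0376, -0.0095, 0, 0, 0, 0, 255], [-0.0376, -0.0095, 0, 0, 0, 0, 255], [-0.0376, -0.0095, 0, 0, 0, 0, 255], [0, 0, 0, 0, 0, 0, 255], [0, 0, 0.03, 0, 0, 0, 255]]

```text
clock: 24.03
position: [669.5, -35.5, 105.4]
ee_rot: [0.017, 1.0, -0.0, 0.004]
contact_force: [1.8, 0.2, 0.2]
gripper_width: 38.3
```

drive_tool:
  moves:
    - [[0, 0, 0.03, 0, 0, 0, 255], [0, 0, 0, 0, 0, 0, 255], [0, 0, 0, 0, 0, 0, 255], [0, 0, 0, 0, 0, 0, 255], [0, 0, 0, 0, 0, 0, 255]]

```text
clock: 24.45
position: [665.9, -34.5, 75.2]
ee_rot: [0.016, 1.0, 0.0, 0.002]
contact_force: [-0.2, 0.5, 0.2]
gripper_width: 38.4
```

Run:
```python
from h import *
go(666,-34,20.5,-1.9)
s=get_image("side")
cv2.imwrite("pics/c9.png",cv2.resize(s[170:270,210:350],None,fx=5,fy=5,interpolation=cv2.INTER_CUBIC))
```

```text
pos [665.9 -34.5  75.2] yaw -1.86 turn rad 0.0006 shift [ 0.1  0.5 54.7] tilt z [ 0.0032  0.     -1.    ]
```

View pics/c9.png

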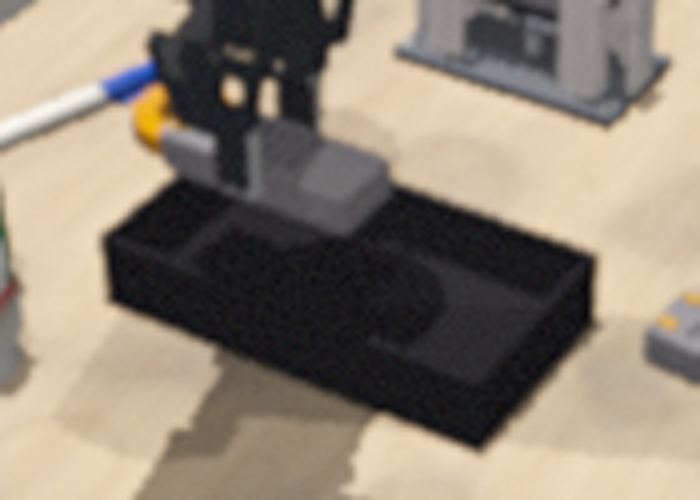

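drive_tool:
  moves:
    - [[0, 0.0005, 0.02, 0, 0, 0, 255], [0, 0, 0.015, 0, 0, 0, 255], [0, 0, 0.01, 0, 0, 0, 255], [0, 0, 0.006, 0, 0, 0, 255], [0, 0, 0.003, 0, 0, 0, 255], [0, 0, 0, 0, 0, 0, 255], [0, 0, 0, 0, 0, 0, 255]]

```text
clock: 25.08
position: [665.6, -34.1, 20.3]
ee_rot: [0.016, 1.0, 0.0, 0.001]
contact_force: [-0.8, 0.2, -0.2]
gripper_width: 38.4
```

drive_tool:
  moves:
    - [[0, 0, 0, 0, 0, 0, 100], [0, 0, 0, 0, 0, 0, 100], [0, 0, 0, 0, 0, 0, 100], [0, 0, 0, 0, 0, 0, 100], [0, 0, -0.02, 0, 0, 0, 100], [0, 0, -0.03, 0, 0, 0, 100], [0, 0, -0.04, 0, 0, 0, 0], [0, 0, -0.04, 0, 0, 0, 0]]

```text
clock: 25.75
position: [664.1, -34.4, 149.9]
ee_rot: [0.017, 1.0, -0.0, -0.001]
contact_force: [0.9, -0.0, 1.2]
gripper_width: 74.4
```

Run:
```python
from h import *
t=get_image("top")
low=lambda h:(h[...,1]<34)|((h[...,1]>130)&(h[...,2]>120))
print(rect("top",seg(t,345,240,390,305,low),20))
go(452.4,-80.7,150,-7.3)
```

```text
(451.5, -80.9, 72, 39, -7.7)
pos [669.6 -34.5 161.2] yaw -1.77 turn rad 0.0965 shift [209.7 -73.4   7.7] tilt z [ 0.0163 -0.001  -0.9999]
```

drive_tool:
  moves:
    - [[0, 0, 0, 0, 0, 0.098, 0], [0.0343, -0.0122, 0, 0, 0, 0, 0], [0.0343, -0.0122, 0, 0, 0, 0, 0], [0.0343, -0.0122, 0, 0, 0, 0, 0], [0.0343, -0.0122, 0, 0, 0, 0, 0], [0.0343, -0.0122, 0, 0, 0, 0, 0], [0.0343, -0.0122, 0, 0, 0, 0, 0], [0, 0, 0.04, 0, 0, 0, 0]]

```text
clock: 26.47
position: [450.3, -80.6, 117.3]
ee_rot: [0.066, 0.998, 0.002, 0.009]
contact_force: [3.2, 0.7, -0.0]
gripper_width: 85.2
```

drive_tool:
  moves:
    - [[0, 0, 0.04, 0, 0, 0, 0], [0, 0, 0.015, 0, 0, 0, 0], [0, 0, 0, 0, 0, 0, 0], [0, 0, 0, 0, 0, 0, 0], [0, 0, 0, 0, 0, 0, 0]]

```text
clock: 26.88
position: [452.6, -79.7, 55.4]
ee_rot: [0.065, 0.998, 0.0, 0.001]
contact_force: [0.1, 0.5, 0.4]
gripper_width: 85.2
```

Run:
```python
from h import *
go(452,-80.7,14,-7.4)
```

```text
pos [452.6 -79.7  55.4] yaw -7.48 turn rad -0.0015 shift [ 0.6 -1.1 41.4] tilt z [ 2.6e-03  1.0e-04 -1.0e+00]
```

drive_tool:
  moves:
    - [[0.0006, -0.0011, 0.025, 0, 0, 0, 0], [0, 0, 0.013, 0, 0, 0, 0], [0, 0, 0.003, 0, 0, 0, 0], [0, 0, 0, 0, 0, 0, 0], [0, 0, 0, 0, 0, 0, 255], [0, 0, 0, 0, 0, 0, 255], [0, 0, 0, 0, 0, 0, 255], [0, 0, 0, 0, 0, 0, 255]]

```text
clock: 27.55
position: [451.1, -80.8, 14.2]
ee_rot: [0.065, 0.998, 0.0, 0.001]
contact_force: [-8.6, 6.8, 51.2]
gripper_width: 38.8
```

drive_tool:
  moves:
    - [[0, 0, 0, 0, 0, 0, 255], [0, 0, 0, 0, 0, 0, 255], [0, 0, 0, 0, 0, 0, 255], [0, 0, 0, 0, 0, 0, 255]]

```text
clock: 27.88
position: [451.2, -80.8, 14.5]
ee_rot: [0.065, 0.998, 0.0, 0.001]
contact_force: [-1.1, 0.2, 6.1]
gripper_width: 38.6
```

drive_tool:
  moves:
    - [[0, 0, -0.01, 0, 0, 0, 255], [0, 0, -0.03, 0, 0, 0, 255], [0, 0, -0.03, 0, 0, 0, 255], [0, 0, -0.02, 0, 0, -0.097, 255], [0, 0, 0, 0, 0, 0, 255], [0, 0, 0, 0, 0, 0, 255]]

```text
clock: 28.38
position: [450.8, -80.7, 104.3]
ee_rot: [0.018, 1.0, 0.0, 0.001]
contact_force: [0.1, -0.3, -1.4]
gripper_width: 38.8
```

Run:
```python
from h import *
go(566.5,-30.5,90,-1.9)
t=get_image("top")
c=seg(t,320,158,376,250,lambda h:(h[...,2]>95)&(h[...,1]<60))
print("long in box",rect("top",c,24))
```

```text
pos [450.8 -80.7 104.3] yaw -2.04 turn rad -0.0024 shift [-114.    54.    14.7] tilt z [ 2.8e-03  9.0e-04 -1.0e+00]
long in box (665.5, -34.4, 105, 41, -1.8)
```

drive_tool:
  moves:
    - [[-0.0286, 0.0135, 0, 0, 0, 0, 255], [-0.0286, 0.0135, 0, 0, 0, 0, 255], [-0.0286, 0.0135, 0, 0, 0, 0, 255], [-0.0286, 0.0135, 0, 0, 0, 0, 255], [0, 0, 0.03, 0, 0, 0, 255], [0, 0, 0, 0, 0, 0, 255], [0, 0, 0, 0, 0, 0, 255], [0, 0, 0, 0, 0, 0, 255]]

```text
clock: 29.1
position: [565.8, -31.2, 72.4]
ee_rot: [0.017, 1.0, -0.0, -0.001]
contact_force: [0.3, 0.0, -1.1]
gripper_width: 38.4
```

Run:
```python
from h import *
go(566,-30.5,20.5,-1.9)
```

```text
pos [565.8 -31.2  72.4] yaw -1.97 turn rad -0.0013 shift [-0.3  0.7 51.9] tilt z [-2.7e-03 -9.0e-04 -1.0e+00]
```

drive_tool:
  moves:
    - [[0, 0.0005, 0.02, 0, 0, 0, 255], [0, 0, 0.014, 0, 0, 0, 255], [0, 0, 0.01, 0, 0, 0, 255], [0, 0, 0.005, 0, 0, 0, 255], [0, 0, 0.003, 0, 0, 0, 255], [0, 0, 0, 0, 0, 0, 255], [0, 0, 0, 0, 0, 0, 255]]

```text
clock: 29.68
position: [567.2, -30.3, 22.0]
ee_rot: [0.017, 1.0, 0.0, 0.001]
contact_force: [-0.1, -0.3, -1.2]
gripper_width: 38.6
```

drive_tool:
  moves:
    - [[0, 0, 0, 0, 0, 0, 100], [0, 0, 0, 0, 0, 0, 100], [0, 0, 0, 0, 0, 0, 100], [0, 0, 0, 0, 0, 0, 100], [0, 0, -0.02, 0, 0, 0, 100], [0, 0, -0.03, 0, 0, 0, 100], [0, 0, -0.04, 0, 0, 0, 0], [0, 0, -0.04, 0, 0, 0, 0]]

```text
clock: 30.35
position: [565.9, -30.5, 152.3]
ee_rot: [0.017, 1.0, -0.0, -0.001]
contact_force: [1.4, 0.6, -0.1]
gripper_width: 74.5
```

drive_tool:
  moves:
    - [[0, 0, 0, 0, 0, 0, 0], [0, 0, 0, 0, 0, 0, 0]]

```text
clock: 30.52
position: [568.4, -29.9, 154.7]
ee_rot: [0.017, 1.0, 0.001, 0.004]
contact_force: [-0.6, 1.3, -0.7]
gripper_width: 85.4
```

Run:
```python
from h import *
t=get_image("top")
print("lid",rect("top",seg(t,215,145,280,250,lambda h:h[...,1]<34),12))
print("lidhandle",rect("top",seg(t,235,170,262,222,lambda h:h[...,2]<80),42))
go(638.5,230.5,150,2.2)
```

```text
lid (623.1, 218.2, 246, 137, 2.6)
lidhandle (662.3, 232.3, 22, 13, 2.3)
pos [566.8 -30.2 152.4] yaw -1.98 turn rad -0.0729 shift [-81.6 257.7   2.9] tilt z [ 0.0024  0.001  -1.    ]
```

Run:
```python
from h import *
t=get_image("top")
cv2.imwrite("pics/c10.png",cv2.resize(t[130:310,190:430],None,fx=2.5,fy=2.5,interpolation=cv2.INTER_CUBIC))
```

```text
(no output)
```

View pics/c10.png

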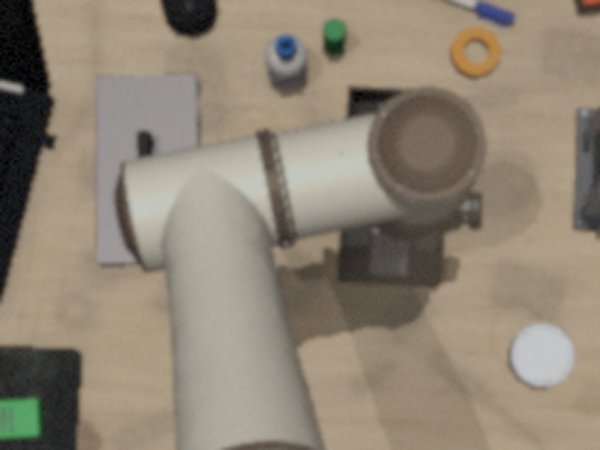

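drive_tool:
  moves:
    - [[0, 0, 0, 0, 0, -0.073, 0], [-0.0119, 0.037, 0, 0, 0, 0, 0], [-0.0119, 0.037, 0, 0, 0, 0, 0], [-0.0119, 0.037, 0, 0, 0, 0, 0], [-0.0119, 0.037, 0, 0, 0, 0, 0], [-0.0119, 0.037, 0, 0, 0, 0, 0], [-0.0119, 0.037, 0, 0, 0, 0, 0], [-0.0119, 0.037, 0, 0, 0, 0, 0]]

```text
clock: 31.28
position: [639.2, 233.1, 148.9]
ee_rot: [-0.019, 1.0, -0.001, -0.002]
contact_force: [0.8, -0.6, -0.5]
gripper_width: 85.2
```

drive_tool:
  moves:
    - [[0, 0, 0.04, 0, 0, 0, 0], [0, 0, 0.03, 0, 0, 0, 0], [0, 0, 0, 0, 0, 0, 0], [0, 0, 0, 0, 0, 0, 0], [0, 0, 0, 0, 0, 0, 0]]

```text
clock: 31.7
position: [640.6, 231.5, 82.0]
ee_rot: [-0.02, 1.0, -0.0, 0.0]
contact_force: [0.1, 0.1, 0.4]
gripper_width: 85.2
```

Run:
```python
from h import *
go(640,231.5,27,2.2)
s=get_image("side");t=get_image("top")
b=cv2.resize(s[210:360,130:330],None,fx=3.5,fy=3.5,interpolation=cv2.INTER_CUBIC)
cv2.imwrite("pics/c11.png",b); cv2.imwrite("pics/t11.png",t)
for n,r in(("long",(320,158,376,207)),("short",(320,200,376,250))):
  print(n,rect("top",seg(t,*r,lambda h:(h[...,2]>95)&(h[...,1]<60)),24))
```

```text
pos [640.6 231.5  82. ] yaw 2.24 turn rad 0.0007 shift [ 0.7  0.1 55. ] tilt z [ 1.e-03 -6.e-04 -1.e+00]
long (668.9, -34.4, 97, 40, -2.3)
short (568.6, -30.5, 75, 41, -2.0)
```

View pics/c11.png

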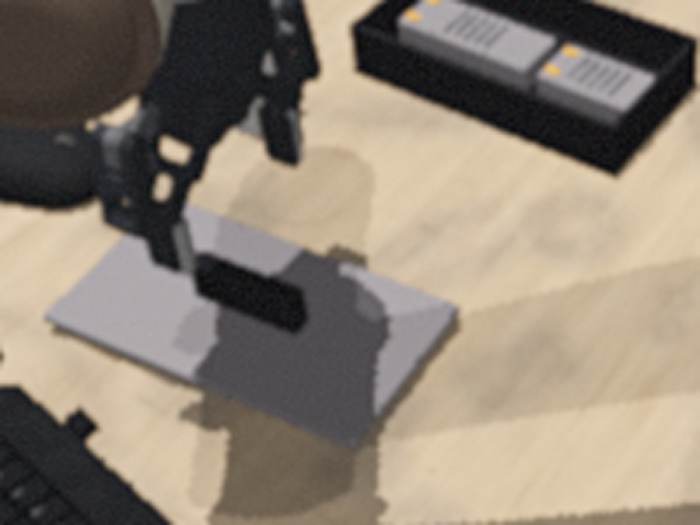

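drive_tool:
  moves:
    - [[0.0005, 0, 0.03, 0, 0, 0, 0], [0, 0, 0.017, 0, 0, 0, 0], [0, 0, 0.007, 0, 0, 0, 0], [0, 0, 0, 0, 0, 0, 0], [0, 0, 0, 0, 0, 0, 255], [0, 0, 0, 0, 0, 0, 255], [0, 0, 0, 0, 0, 0, 255], [0, 0, 0, 0, 0, 0, 255]]

```text
clock: 32.47
position: [640.1, 232.1, 28.7]
ee_rot: [-0.019, 1.0, 0.001, 0.001]
contact_force: [-0.2, 0.2, 0.1]
gripper_width: 38.7
```

drive_tool:
  moves:
    - [[0, 0, 0, 0, 0, 0, 255], [0, 0, 0, 0, 0, 0, 255], [0, 0, 0, 0, 0, 0, 255], [0, 0, 0, 0, 0, 0, 255]]

```text
clock: 32.8
position: [639.8, 232.0, 28.1]
ee_rot: [-0.02, 1.0, 0.0, 0.001]
contact_force: [-1.3, 0.9, 4.5]
gripper_width: 12.7
```

drive_tool:
  moves:
    - [[0, 0, -0.01, 0, 0, 0, 255], [0, 0, -0.03, 0, 0, 0, 255], [0, 0, -0.04, 0, 0, 0, 255], [0, 0, -0.02, 0, 0, 0.072, 255], [0, 0, 0, 0, 0, 0, 255], [0, 0, 0, 0, 0, 0, 255]]

```text
clock: 33.3
position: [639.3, 231.9, 128.5]
ee_rot: [0.017, 1.0, 0.001, 0.001]
contact_force: [0.2, 0.2, -2.7]
gripper_width: 13.2
```

Run:
```python
from h import *
go(623.1,-32.4,125,-1.9)
t=get_image("top")
print("lid",rect("top",seg(t,205,135,275,245,lambda h:h[...,1]<34),108))
```

```text
pos [639.3 231.9 128.5] yaw -1.9 turn rad -0.0 shift [   7.5 -264.7    3.1] tilt z [ 0.0012  0.0017 -1.    ]
lid (641.5, 230.9, 209, 111, -2.2)
```

drive_tool:
  moves:
    - [[0, 0, -0.03, 0, 0, 0, 255], [0.0085, 0, -0.03, 0, 0, 0, 255], [0, -0.0378, 0, 0, 0, 0, 255], [0, -0.0378, 0, 0, 0, 0, 255], [0, -0.0378, 0, 0, 0, 0, 255], [0, -0.0378, 0, 0, 0, 0, 255], [0, -0.0378, 0, 0, 0, 0, 255], [0, -0.0378, 0, 0, 0, 0, 255]]

```text
clock: 34.02
position: [621.4, 3.5, 184.5]
ee_rot: [0.016, 1.0, -0.0, -0.003]
contact_force: [0.4, 0.4, -2.9]
gripper_width: 12.8
```

drive_tool:
  moves:
    - [[0, -0.0378, 0, 0, 0, 0, 255], [0, 0, 0, 0, 0, 0, 255], [0, 0, 0.03, 0, 0, 0, 255], [0, 0, 0.03, 0, 0, 0, 255], [0, 0, 0.03, 0, 0, 0, 255], [0, 0, 0.01, 0, 0, 0, 255], [0, 0, 0, 0, 0, 0, 255], [0, 0, 0, 0, 0, 0, 255]]

```text
clock: 34.68
position: [622.0, -32.6, 86.6]
ee_rot: [0.016, 1.0, -0.001, -0.001]
contact_force: [-0.2, -0.9, -1.8]
gripper_width: 12.9
```

drive_tool:
  moves:
    - [[0, 0, 0, 0, 0, 0, 255], [0, 0, 0, 0, 0, 0, 255]]

```text
clock: 34.85
position: [623.4, -32.2, 89.3]
ee_rot: [0.016, 1.0, 0.0, 0.002]
contact_force: [-0.7, 0.6, -2.1]
gripper_width: 12.9
```

Run:
```python
from h import *
go(622,-32.4,61,-1.9)
s=get_image("side");t=get_image("top")
cv2.imwrite("pics/t12.png",t)
b=cv2.resize(s[170:270,210:350],None,fx=5,fy=5,interpolation=cv2.INTER_CUBIC)
cv2.imwrite("pics/c12.png",b)
```

```text
pos [623.4 -32.2  89.3] yaw -1.87 turn rad 0.0006 shift [ 1.5 -0.3 28.3] tilt z [ 3.7e-03  4.0e-04 -1.0e+00]
```

View pics/c12.png

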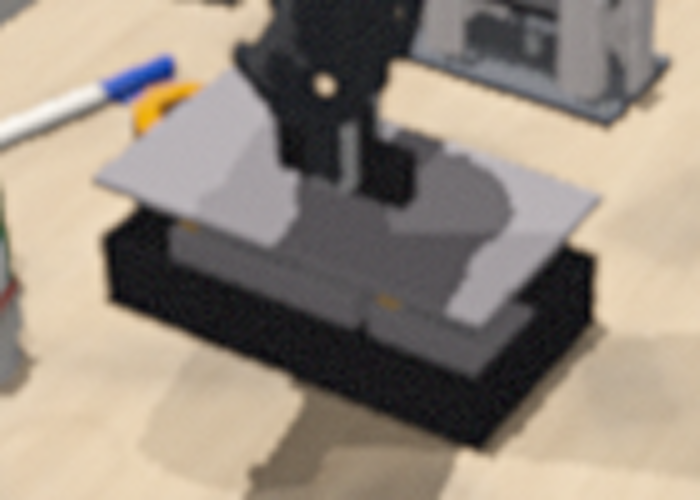

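Run:
```python
from h import *
s=lambda x,y:(210+x/5-.4,170+y/5-.4)
L=np.array([ray("side",s(*p),75.2)[:2] for p in[(95,179),(602,200),(485,328)]])
B=np.array([ray("side",s(*p),41)[:2] for p in[(103,237),(596,258),(481,380)]])
print(L.round(1),B.round(1),(L-B).round(1),(L[0]+L[1])/2,(B[0]+B[1])/2)
```

```text
[[723.1  20.5]
 [516.4 -77.8]
 [518.   27.3]] [[724.1  18.8]
 [518.5 -78.9]
 [522.6  22.2]] [[-1.1  1.7]
 [-2.2  1.1]
 [-4.6  5.1]] [619.71210971 -28.65792717] [621.34803664 -30.04180945]
```

drive_tool:
  moves:
    - [[0, -0.0005, 0.008, 0, 0, 0, 255], [0, 0, 0.006, 0, 0, 0, 255], [0, 0, 0.004, 0, 0, 0, 255], [0, 0, 0.003, 0, 0, 0, 255], [0, 0, 0.003, 0, 0, 0, 255], [0, 0, 0, 0, 0, 0, 255], [0, 0, 0, 0, 0, 0, 255]]

```text
clock: 35.53
position: [622.0, -33.0, 63.0]
ee_rot: [0.017, 1.0, -0.0, -0.0]
contact_force: [0.9, 0.3, -1.9]
gripper_width: 12.8
```

drive_tool:
  moves:
    - [[0, 0, 0.002, 0, 0, 0, 255], [0, 0, 0.002, 0, 0, 0, 255], [0, 0, 0, 0, 0, 0, 255], [0, 0, 0, 0, 0, 0, 255]]

```text
clock: 35.87
position: [622.6, -32.9, 61.1]
ee_rot: [0.016, 1.0, -0.0, 0.001]
contact_force: [-2.1, 0.9, 5.5]
gripper_width: 12.8
```

Seated at the expected height (61.1). Release, back off, and check everything.

drive_tool:
  moves:
    - [[0, 0, 0, 0, 0, 0, 0], [0, 0, 0, 0, 0, 0, 0], [0, 0, 0, 0, 0, 0, 0], [0, 0, 0, 0, 0, 0, 0], [0, 0, 0, 0, 0, 0, 0], [0, 0, -0.02, 0, 0, 0, 0], [0, 0, -0.04, 0, 0, 0, 0], [0, 0, -0.04, 0, 0, 0, 0]]

```text
clock: 36.53
position: [620.9, -33.2, 158.6]
ee_rot: [0.017, 1.0, -0.001, -0.002]
contact_force: [1.0, 0.8, 0.8]
gripper_width: 85.5
```

drive_tool:
  moves:
    - [[0, 0, -0.04, 0, 0, 0, 0], [0.04, 0.03, 0, 0, 0, 0, 0], [0.04, 0.03, 0, 0, 0, 0, 0], [0.04, 0.04, 0, 0, 0, 0, 0], [0.02, 0.04, 0, 0, 0, 0, 0], [0, 0.04, 0, 0, 0, 0, 0], [0, 0.04, 0, 0, 0, 0, 0], [0, 0, 0, 0, 0, 0, 0]]

```text
clock: 37.2
position: [514.5, 173.0, 199.8]
ee_rot: [0.013, 1.0, 0.001, 0.002]
contact_force: [0.6, -1.3, 0.6]
gripper_width: 85.0
```

drive_tool:
  moves:
    - [[0, 0.04, 0, 0, 0, 0, 0], [0, 0.04, 0, 0, 0, 0, 0], [0, 0.04, 0, 0, 0, 0, 0], [0, 0, 0, 0, 0, 0, 0], [0, 0, 0, 0, 0, 0, 0], [0, 0, 0, 0, 0, 0, 0]]

```text
clock: 37.7
position: [517.5, 287.3, 198.8]
ee_rot: [0.016, 1.0, -0.0, -0.0]
contact_force: [0.1, -0.4, -0.1]
gripper_width: 85.3
```

Run:
```python
from h import *
s=get_image("side");t=get_image("top")
print("lid",rect("top",seg(t,310,150,385,260,lambda h:(h[...,1]<34)&(h[...,2]>95)),47), rect("top",seg(t,335,180,362,230,lambda h:h[...,2]<80),75))
print("tin",rect("top",seg(t,388,255,425,290,lambda h:h[...,1]<34),20))
a=cv2.resize(s[120:270,210:355],None,fx=4,fy=4,interpolation=cv2.INTER_CUBIC)
cv2.imwrite("pics/c13.png",a)
```

```text
lid (623.8, -32.2, 207, 110, -1.8) (621.5, -32.0, 71, 10, 1.1)
tin (451.3, -193.2, 66, 66, 0.5)
```

View pics/c13.png

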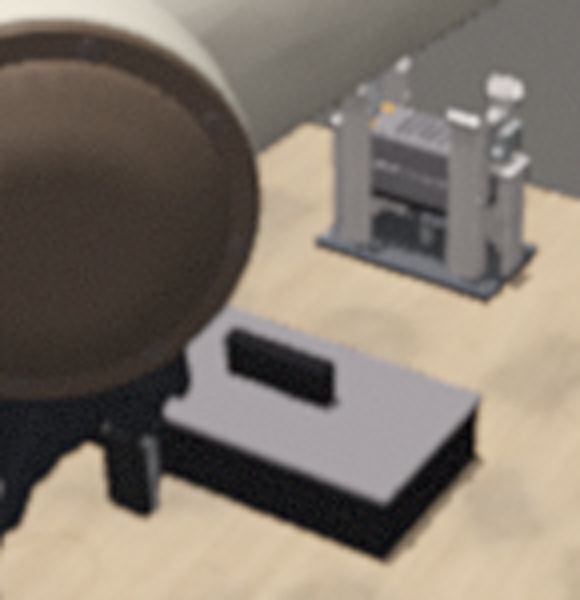

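```bash
python3 -c "
from bench import *
print(job_done())"
```

```text
the job is handed in; nothing more can be done
None
```

The job is done and handed in at about 38 s on the robot clock. There were four modules at the start: two 90 mm ones, the long one and the short one.

- **Feeder:** I set each 90 mm module into the guides and pressed it down with shut fingers until the tips were about 85 mm above the desk, at 5 to 7 N. The last side picture shows both modules staying down, one on the other, with the follower lowered. I judged the pawls only from that picture, not from a measured height.
- **Box:** The long and the short module were released at floor height and seen lying flat, end to end, before the lid went on. In the top camera they measured about 45 mm and 55 mm either side of the box centre.
- **Lid:** It went down at the expected height (tool at 61.1 mm). It measures (623.8, -32.2) mm at -1.8°, against the box at (623.1, -32.4) mm and -1.9°. Its plate looks flush with the rim.
- **Parts tin:** It has not moved. It measured (451.3, -193.2) mm at the start and at the end.

**Disagreements and loads:**
- The two cameras differed by about 5 mm on the feeder and 2 mm on the box. I worked from the top camera, and every part went in with only light contact.
- As the fingers closed on the modules, the force peaked briefly at 51 to 55 N. I took this to be the fingertips touching the desk. It is below the 120 N wrist limit.

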